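# Shut the glass warming box by tipping its lid and hold-down bar

### The arm

A 6-joint arm with a two-finger parallel gripper is mounted at the origin on the work surface. World frame = base frame: x ahead of the robot, y to its left, z up, the work surface at z = 0. Lengths are in m, angles in rad, forces in N, time in s.
With the tool pointing down it reaches from about 0.35 to 0.725 m from the base axis. Payload 4.3 kg.
Tool frame: the origin (TCP) lies between the finger pads; the fingertips stand arm.nose_length ahead of it and the grasp point (between the pads) is the TCP (arm.nose_length is the distance from the TCP to the fingertips, in m); z points along the fingers, y is the direction in which the jaws open and shut (so a half turn about z gives the same grasp; the last joint's range is limited). The gripper opens to 85 mm and grips with 20 to 120 N. Pads are 22 mm wide; open, the fingers measure 114 mm over their backs; the gripper's body (76 mm by 85 mm) begins 54 mm behind the grasp point. The pads swing forward as they close: fully open they stand 13 mm farther back than shut.
Start: joints at [-1.298, 0.377, 0.081, 1.274, 0, 1.46], TCP at [0.215, -0.533, 0.25] pointing down, gripper open.
Joint ranges: [-2.72, 2.72], [-0.84, 1.66], [-1.02, 1.22], [-1.77, 2.12], [-1.37, 1.28], [-3.14, 3.14]. Speed limits (rad/s): [2.57, 2.57, 3.14, 3.14, 3.14, 3.14].

### API

Orientations are given as a unit quaternion [w, x, y, z].
In Python, from station import arm gives the robot as it stands. The module is installed in compiled form; this text tells all that it offers. Calls block until the motion is done:
- arm.movep(position, orientation): joint-space move of the TCP to a pose.
- arm.move_linear(position, vel=0.15, ori=None): straight line of the TCP; ori=None keeps the orientation; vel is the mean speed in m/s.
- arm.move_j(angles): joint-space move.
- arm.move_gripper(opening, f_grip=None): finger opening in m; f_grip is the grip in N (None keeps the last); returns when the fingers have stopped.
- arm.pause(seconds).
- arm.solve_ik(position, orientation): joint angles nearest the present ones, or None.
- arm.get_image(name): name is "side" or "top"; returns the picture (480x640x3 uint8, blue, green, red); there is no depth.
- arm.camera_params(name): a dict with "fx", "fy", "cx", "cy" (pixels), "rvec" (rotation vector, rad) and "tvec" (3), from world to camera coordinates, as OpenCV has them. Camera axes: x right, y down, z forward; pixel columns grow to the right and rows downward; lengths in m; the calibration is good to about 2 mm. A picture is of the moment at which its call begins. camera_params takes no time and is no camera call.
A pose or a line that the arm cannot do raises arm.MotionError and nothing moves.
- arm.job_done(): hands the job in, once; it reports no verdict.
Trained networks look in the newest picture that a camera, given by its name, has taken for a name from the list of things; names that differ only in an ending like _2 or _b are one class to them, and where a whole thing is asked for, a point or a joint stands for the part that bears it (a point fixed in the world has none). Each returns a list of dicts, best first, with "score" (0 to 1); they miss things now and then, are a little off and sometimes report something else, mostly with a low value. They report only what shows in the picture. A call takes as long as a camera call.
- arm.recognise(target, camera): "centre" ([x, y, z] in m, in world coordinates, good to about 4 mm: the middle of the surface that is visible of it).
Readings, each from a call of its own:
- arm.get_time_s(): time.
- arm.get_q(): joint angles.
- arm.get_qd(): joint speeds.
- arm.get_tau(): joint torques, N m.
- arm.get_eef_pos(): TCP position.
- arm.get_ee_rot(): TCP orientation.
- arm.get_contact_force(): force on the tool from outside, world axes, zero at the start.
- arm.get_wrist_torque(): the same for the moment, N m.
- arm.get_finger_gap(): finger opening in m.
Only numpy, scipy, OpenCV 4.12 (cv2) and the standard library are available. Lean on these libraries where they do the work, as an engineer would, in place of code of your own. Each camera call takes 0.05 s, during which the arm holds its last target. There are 200 camera calls.

### The job

Shut the white box that has the piece of glass in it, only by pushing, without grasping or lifting anything: tip its standing lid over so that it lies flat and square over the well and covers it completely, then push its steel hold-down bar over until it lies flat across the lid. Leave the empty box, its lid and its bar as they are, and do not disturb the glass or the things standing around.

Things in the scene. Friction and masses are not known exactly. Their poses are not given: they have to be found in the camera images.
- box_a_well (a point): the box with the piece of glass in its well: white box fixed to the bench, 170 x 180 x 60 mm high, its well 90 (x) x 120 (y) mm, 48 deep. The point is the centre of the well's mouth, level with the deck (60 mm above the bench). x runs from the backrest across the well, roughly away from the robot (within 15 degrees); y to the bar's hinge post outside the box; z up.
- lid_a_center (a point): the box with the glass: centre of its loose lid: white board 130 (x) x 160 (y) x 20 mm, 0.13-0.24 kg. Starts standing on a 160 mm edge, leaning on the backrest, top edge 187-191 mm above the bench. Pushed at the top to 10 degrees past upright it falls over the well by itself. z is up and x as the box's x once it lies flat (centre then 70 mm above the bench); while it stands z points to the robot.
- bar_a (a joint): the box with the glass: angle of its steel hold-down bar, rad: 0 upright, negative leaning out from the box, growing as it flips over the box; stop at 1.56, lying level 3 mm above the flat lid. Bar 22 mm wide (box x), 8 thick, 135 long from its hinge; the stiff hinge (0.16 N m) leaves it where it is put, so push it all the way.
- rest_a (a point): middle of the top edge of that box's steel backrest, a plate 120 mm wide (y), 5 mm thick, rising 70 mm above the deck (to about 128 mm above the bench) at the robot's side of the well and leaning 12 degrees to the robot; the lid's upper 58 mm stands free above it
- bar_a_hinge (a point): middle of the hinge pin of that bar, 87 mm above the bench, 101 mm to the +y side of the well's centre; the bar swings about the box's x axis, from upright towards the box's -y
- bar_a_tip (a point): middle of the free end of that bar, 135 mm from the hinge
- glass: round flat-bottomed piece of clear greenish glass with a domed top, 62 mm across, 31 mm high, lying on the well's floor; origin under its centre
- box_b_well (a point): the empty box, of the same make: to be left as it is. This point and axes as for the other box
- lid_b_center (a point): centre of the empty box's lid, standing as the other does: leave alone
- bar_b (a joint): angle of the empty box's bar, as for the other: leave alone
- bar_b_tip (a point): free end of the empty box's bar: leave alone
- tumbler: glass tumbler, 68 mm across, 85 mm high, standing; origin under its centre: leave alone
- paddle: wooden paddle lying flat on the bench, blade 80 x 46 x 12 mm, round handle 90 mm long, 16 mm thick; origin on the bench where they meet, x towards the blade: leave alone
- frit_jar: lidded amber jar, 60 mm across, 90 mm high; origin under its centre: leave alone
- block: round wooden block 64 mm across, 50 mm high, with a peg handle up to 95 mm; origin under its centre: leave alone

How it is judged:
By the outcome, as a careful person would: the job done as asked, in the order asked, and still so for the second after the job is handed in, with the robot touching nothing.
It also fails if it takes over 61 s, if anything falls off the work surface, if the arm or the gripper's body presses on something with over 40 N, if the wrist force passes 120 N, or if a joint passes its speed limit or range.

## Working session

There is one attempt and no reset: what is moved stays moved. The work goes in short steps, each a Python script; the robot and the scene stay as the last script left them, time stands still between calls to the robot, and variables do not carry over. Pictures are saved under pics/ and viewed, about 8 in all and at most 12, crops included, and the job is handed in when it is done.

```bash
mkdir -p pics; ls
python3 - <<'E'
from station import arm
import cv2, numpy as np
for n in ("side","top"):
    im=arm.get_image(n); cv2.imwrite(f"pics/{n}0.png",im)
    p=arm.camera_params(n); R=cv2.Rodrigues(np.array(p["rvec"]))[0]
    print(n,{k:np.round(v,3).tolist() for k,v in p.items()},"cam at",np.round(-R.T@np.array(p["tvec"]),3))
    for t in ["box_a_well","lid_a_center","bar_a","rest_a","bar_a_hinge","bar_a_tip","glass","tumbler","paddle","frit_jar","block"]:
        try: print(t,[(np.round(d["centre"],3).tolist(),round(d["score"],2)) for d in arm.recognise(t,n)])
        except Exception as e: print(t,e)
print(arm.nose_length,arm.get_time_s(),arm.get_ee_rot())
E
```

```text
pics
side {'fx': 547.786, 'fy': 547.786, 'cx': 322.134, 'cy': 242.88, 'rvec': [0.973, -2.305, 1.242], 'tvec': [0.441, 0.352, 0.954]} cam at [-0.102  0.744  0.815]
box_a_well [([0.522, 0.228, 0.056], 0.9)]
lid_a_center [([0.459, 0.211, 0.164], 0.58)]
bar_a [([0.595, -0.084, 0.159], 0.79), ([0.536, 0.311, 0.167], 0.69), ([0.729, -0.18, 0.05], 0.16)]
rest_a [([0.737, 0.202, 0.016], 0.69), ([0.524, 0.234, 0.058], 0.67)]
bar_a_hinge [([0.54, 0.31, 0.16], 0.86), ([0.385, 0.01, 0.061], 0.5)]
bar_a_tip [([0.542, 0.316, 0.167], 0.58)]
glass [([0.559, 0.207, 0.034], 0.74)]
tumbler [([0.382, 0.006, 0.058], 0.76)]
paddle [([0.736, 0.202, 0.014], 0.65), ([0.46, 0.211, 0.165], 0.44), ([0.537, 0.314, 0.169], 0.24)]
frit_jar [([0.732, 0.017, 0.058], 0.73)]
block [([0.728, -0.179, 0.051], 0.63)]
top {'fx': 512.882, 'fy': 512.882, 'cx': 305.909, 'cy': 233.563, 'rvec': [2.18, -2.16, 0.105], 'tvec': [0.016, 0.593, 1.155]} cam at [0.477 0.019 1.208]
box_a_well [([0.557, 0.214, 0.06], 0.88)]
lid_a_center [([0.47, 0.181, 0.182], 0.94)]
bar_a [([0.546, 0.307, 0.166], 0.81), ([0.596, -0.082, 0.186], 0.72), ([0.493, -0.168, 0.187], 0.55), ([0.727, 0.197, 0.01], 0.35)]
rest_a [([0.554, 0.213, 0.06], 0.91)]
bar_a_hinge [([0.546, 0.31, 0.17], 0.63)]
bar_a_tip [([0.548, 0.312, 0.168], 0.77)]
glass [([0.557, 0.185, 0.036], 0.95)]
tumbler [([0.544, 0.308, 0.168], 0.62)]
paddle [([0.728, 0.2, 0.012], 0.92)]
frit_jar [([0.736, 0.008, 0.088], 0.59)]
block [([0.732, -0.186, 0.051], 0.98)]
0.019 1.2 [ 4.52026441e-05  9.81741251e-01  1.90221226e-01 -5.13443505e-06]
```

View pics/side0.png

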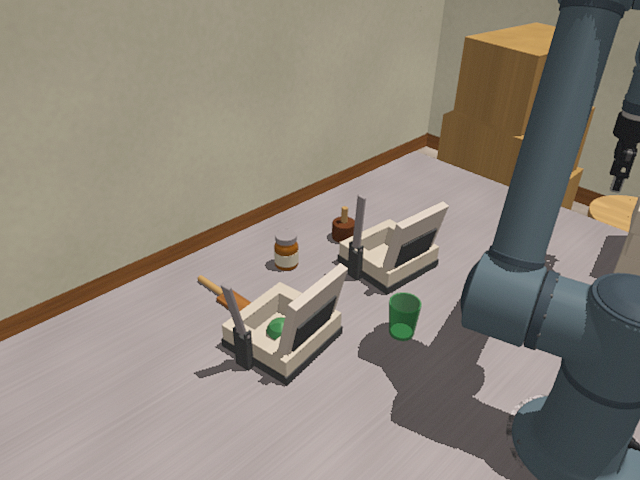

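View pics/top0.png

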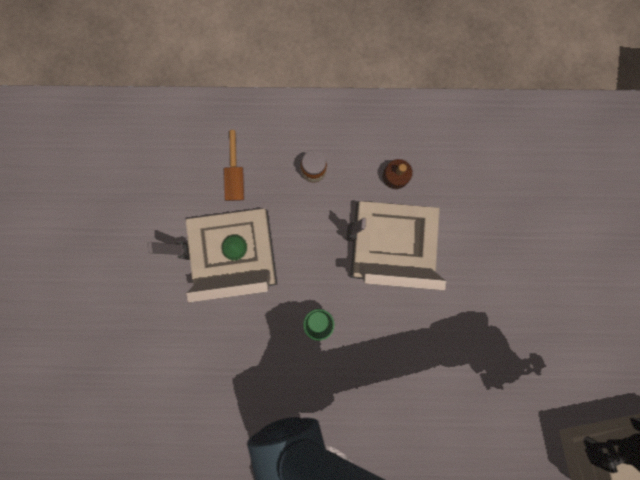

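The glass is in the box nearer +y: the top view shows it at about (234,247). Its lid edge runs (188,296)–(267,288), and its bar leans outward at (152–187, 245). Box B, at (395,240), is empty. Next I'll zoom in on both cameras.

Run:
```python
import cv2, numpy as np
a=cv2.imread("pics/top0.png")[195:310,140:290]; b=cv2.imread("pics/side0.png")[260:385,215:350]
a=cv2.resize(a,None,fx=5,fy=5,interpolation=cv2.INTER_CUBIC)
b=cv2.resize(b,None,fx=4.5,fy=4.5,interpolation=cv2.INTER_CUBIC)
for im,s,x0,y0 in((a,5,140,195),(b,4.5,215,260)):
    for k in range(0,200,10):
        cv2.putText(im,str(x0+k),(int(k*s),10),0,.35,(0,0,255),1);cv2.line(im,(int(k*s),12),(int(k*s),18),(0,0,255),1)
        cv2.putText(im,str(y0+k),(0,int(k*s)+4),0,.35,(0,0,255),1);cv2.line(im,(25,int(k*s)),(32,int(k*s)),(0,0,255),1)
cv2.imwrite("pics/a_top.png",a);cv2.imwrite("pics/a_side.png",b)
```

```text
(no output)
```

View pics/a_top.png

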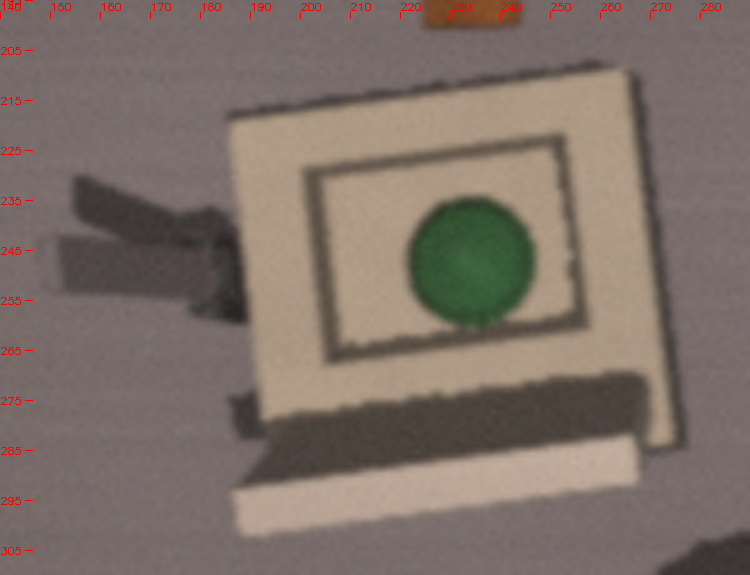

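View pics/a_side.png

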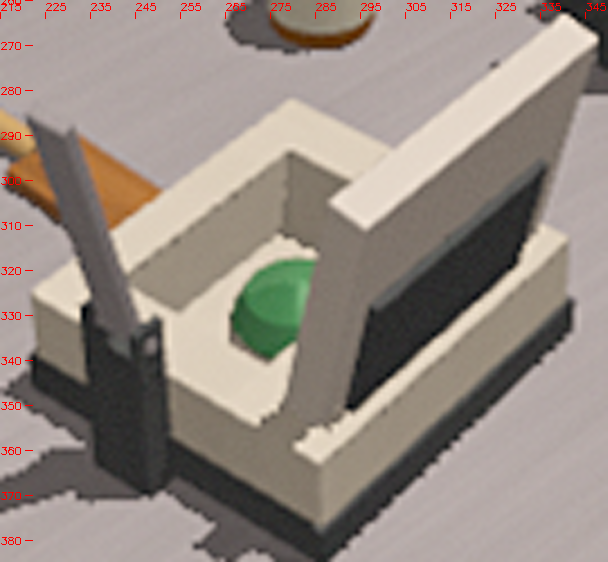

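```bash
cat > h.py <<'E'
from station import arm
import cv2, numpy as np
from scipy.spatial.transform import Rotation as Rot
def cam(n):
    p=arm.camera_params(n); return np.array([[p["fx"],0,p["cx"]],[0,p["fy"],p["cy"]],[0,0,1]]),cv2.Rodrigues(np.array(p["rvec"]))[0],np.array(p["tvec"])
def onz(n,uv,z):
    K,R,t=cam(n); d=R.T@np.linalg.solve(K,[*uv,1]); c=-R.T@t
    return c+d*(z-c[2])/d[2]
def tri(top,side):
    P=[K@np.c_[R,t] for K,R,t in (cam("top"),cam("side"))]
    X=cv2.triangulatePoints(P[0],P[1],np.array(top,float),np.array(side,float)).ravel(); return X[:3]/X[3]
def proj(n,X):
    K,R,t=cam(n); q=K@(R@np.asarray(X)+t); return q[:2]/q[2]
E
python3 - <<'E'
from h import *
np.set_printoptions(precision=4,suppress=True)
w=[onz("top",p,.06) for p in [(200.6,229),(253,222.4),(257.6,260.6),(205.6,267.4)]]
d=[onz("top",p,.06) for p in [(186,219),(266.4,209),(275.6,284)]]
print("well",np.array(w),"mid",np.mean(w,0)); print("deck",np.array(d),"mid",(d[0]+d[2])/2)
for a,b in((0,1),(3,2)): v=w[a]-w[b]; print("y ang",np.degrees(np.arctan2(-v[0],v[1])),np.linalg.norm(v))
v=d[0]-d[1]; print("deck y",np.degrees(np.arctan2(-v[0],v[1])),np.linalg.norm(v)); v=d[1]-d[2]; print("deck x",np.degrees(np.arctan2(v[1],v[0])),np.linalg.norm(v))
for n,t,s in [("LfarL",(186.6,293),(288.8,305.1)),("LnearL",(188,302),(296.3,310.7)),("LfarR",(266.8,281.6),(340.6,263.3)),("LnearR",(268,291.6),(347.9,268.9)),("tip far",(151.5,242.4),(221,286.2)),("tip near",(151.5,253.4),(231.7,289.6))]:
    X=tri(t,s); print(n,X,"reproj err",proj("top",X)-t)
s=[onz("side",p,.06) for p in [(215+292/4.5,260+98/4.5),(215+32/4.5,260+295/4.5),(215+320/4.5,260+462/4.5)]]; print("side deck FR,FL,NL",np.array(s))
E
```

```text
well [[0.5984 0.2583 0.06  ]
 [0.6144 0.1407 0.06  ]
 [0.5284 0.1287 0.06  ]
 [0.5122 0.2446 0.06  ]] mid [0.5633 0.1931 0.06  ]
deck [[0.6207 0.2919 0.06  ]
 [0.6451 0.111  0.06  ]
 [0.4767 0.0877 0.06  ]] mid [0.5487 0.1898 0.06  ]
y ang 7.757268582029126 0.11876128370093861
y ang 7.9806731756851566 0.1170549403401878
deck y 7.682160689453907 0.1826045485968524
deck x 7.881983552103028 0.17004320224349168
LfarL [0.4572 0.2559 0.1859] reproj err [0.0856 0.0982]
LnearL [0.4397 0.2536 0.1825] reproj err [-0.0413 -0.0478]
LfarR [0.4814 0.0977 0.1853] reproj err [-0.0157 -0.0192]
LnearR [0.4622 0.0959 0.1809] reproj err [-0.2845 -0.3507]
tip far [0.557  0.3244 0.2076] reproj err [-0.736  -0.7623]
tip near [0.5336 0.3205 0.212 ] reproj err [0.0738 0.0781]
side deck FR,FL,NL [[0.6422 0.1189 0.06  ]
 [0.6141 0.2974 0.06  ]
 [0.4495 0.2718 0.06  ]]
```

```bash
cat >> h.py <<'E'
YAW=np.radians(7.8); W0=np.array([.5633,.1931]); ex=np.array([np.cos(YAW),np.sin(YAW)]); ey=np.array([-ex[1],ex[0]])
NL=arm.nose_length
def P(x,y,ztip): return [*(W0+x*ex+y*ey), ztip+NL]   # box-frame tip position -> TCP
def tobox(p): d=np.asarray(p)[:2]-W0; return np.array([d@ex,d@ey,p[2]])
def ori(a):  # tool down, tool x at angle a from box x
    q=(Rot.from_euler("z",YAW+a)*Rot.from_euler("x",np.pi)).as_quat(); return [q[3],q[0],q[1],q[2]]
E
python3 - <<'E'
from h import *
np.set_printoptions(precision=3,suppress=True)
for a in (0,np.pi,np.pi/2,-np.pi/2):
    for p in ((-.16,-.003,.33),(-.16,-.003,.155),(-.06,-.003,.155),(0,.19,.3),(0,.17,.18),(0,.0,.088)):
        print(round(a,2),p,arm.solve_ik(P(*p),ori(a)))
arm.move_gripper(0.0)
p=arm.get_eef_pos(); arm.move_linear([p[0],p[1],.36])
o=ori(0) if arm.solve_ik(P(-.16,-.003,.33),ori(0)) is not None else ori(np.pi)
arm.movep(P(-.16,-.003,.33),o)
print(arm.get_time_s(),arm.get_eef_pos(),arm.get_finger_gap(),NL,arm.get_contact_force())
arm.move_linear(P(-.16,-.003,.155),vel=.2)
cv2.imwrite("pics/s1.png",np.hstack([arm.get_image("side")[200:400,200:500],arm.get_image("top")[180:380,130:430]]))
print(arm.get_time_s(),arm.get_eef_pos(),arm.get_contact_force())
E
```

```text
0 (-0.16, -0.003, 0.33) [ 0.249  0.09  -0.038  1.443  0.    -3.029]
0 (-0.16, -0.003, 0.155) [ 0.249  0.147 -0.43   0.994  0.    -3.029]
0 (-0.06, -0.003, 0.155) [ 0.228  0.333 -0.184  1.054  0.    -3.05 ]
0 (0, 0.19, 0.3) [ 0.521  0.579  0.578  1.57   0.    -2.757]
0 (0, 0.17, 0.18) [ 0.492  0.551  0.221  1.242  0.    -2.785]
0 (0, 0.0, 0.088) [ 0.224  0.495 -0.118  0.958  0.    -3.054]
3.14 (-0.16, -0.003, 0.33) [ 0.249  0.09  -0.038  1.443  0.     0.113]
3.14 (-0.16, -0.003, 0.155) [ 0.249  0.147 -0.43   0.994  0.     0.113]
3.14 (-0.06, -0.003, 0.155) [ 0.228  0.333 -0.184  1.054  0.     0.092]
3.14 (0, 0.19, 0.3) [0.521 0.579 0.578 1.57  0.    0.385]
3.14 (0, 0.17, 0.18) [0.492 0.551 0.221 1.242 0.    0.356]
3.14 (0, 0.0, 0.088) [ 0.224  0.495 -0.118  0.958  0.     0.088]
1.57 (-0.16, -0.003, 0.33) [ 0.249  0.09  -0.038  1.443  0.     1.684]
1.57 (-0.16, -0.003, 0.155) [ 0.249  0.147 -0.43   0.994  0.     1.684]
1.57 (-0.06, -0.003, 0.155) [ 0.228  0.333 -0.184  1.054  0.     1.663]
1.57 (0, 0.19, 0.3) [0.521 0.579 0.578 1.57  0.    1.956]
1.57 (0, 0.17, 0.18) [0.492 0.551 0.221 1.242 0.    1.927]
1.57 (0, 0.0, 0.088) [ 0.224  0.495 -0.118  0.958  0.     1.658]
-1.57 (-0.16, -0.003, 0.33) [ 0.249  0.09  -0.038  1.443  0.    -1.458]
-1.57 (-0.16, -0.003, 0.155) [ 0.249  0.147 -0.43   0.994  0.    -1.458]
-1.57 (-0.06, -0.003, 0.155) [ 0.228  0.333 -0.184  1.054  0.    -1.479]
-1.57 (0, 0.19, 0.3) [ 0.521  0.579  0.578  1.57   0.    -1.186]
-1.57 (0, 0.17, 0.18) [ 0.492  0.551  0.221  1.242  0.    -1.215]
-1.57 (0, 0.0, 0.088) [ 0.224  0.495 -0.118  0.958  0.    -1.483]
6.575 [0.405 0.168 0.349] -0.00037134434842855485 0.019 [-0.392 -0.638  0.306]
7.7 [0.406 0.169 0.175] [ 0.137 -0.133  0.551]
```

View pics/s1.png

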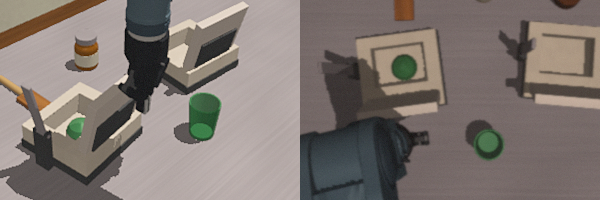

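Run:
```python
from h import *
p=np.array(arm.get_eef_pos()); ims=[]
for n in("side","top"):
    im=arm.get_image(n)
    c=proj(n,p-[0,0,NL]); d=proj(n,p+[0,0,.06]); print(n,c,d)
    for q,col in((c,(0,0,255)),(d,(255,0,0))): cv2.drawMarker(im,tuple(int(round(v)) for v in q),col,0,5,1)
    u,v=map(int,c); ims.append(cv2.resize(im[v-50:v+50,u-65:u+65],None,fx=3,fy=3))
cv2.imwrite("pics/s2.png",np.hstack(ims)); print(arm.get_ee_rot(),arm.get_q())
```

```text
side [342.99389623 309.26517781] [344.7764559 274.8527785]
top [232.28206251 318.51590896] [226.21348966 321.32674753]
[-2.12311015e-04  9.97683817e-01  6.80125612e-02  1.11720211e-03] [ 2.49150047e-01  1.46313403e-01 -4.28240280e-01  9.93968301e-01
  1.52698430e-05 -3.02857289e+00]
```

View pics/s2.png

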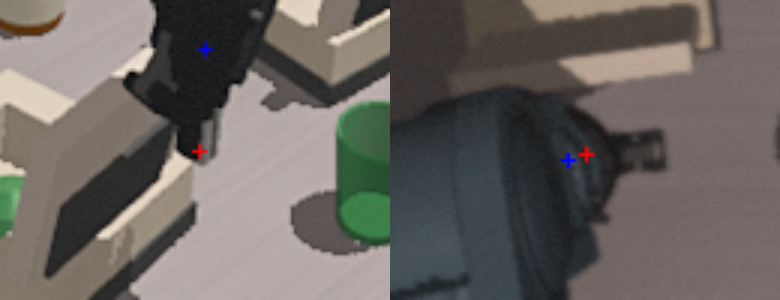

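The side view puts the fingertip at (343,309), as computed, just behind the lid. I'll push in small steps and watch the force.

Run:
```python
from h import *
np.set_printoptions(precision=3,suppress=True)
for i,x in enumerate(np.r_[-.13,-.11,-.10,-.09,-.08,-.07]):
    arm.move_linear(P(x,-.003,.155),vel=.06)
    print(x,tobox(arm.get_eef_pos()),arm.get_contact_force(),arm.get_time_s())
arm.pause(.4)
def snap(f): cv2.imwrite(f,np.hstack([cv2.resize(arm.get_image("side")[240:400,200:400],None,fx=2,fy=2),cv2.resize(arm.get_image("top")[190:350,140:340],None,fx=2,fy=2)]))
snap("pics/s3.png")
print(arm.recognise("lid_a_center","top"))
```

```text
-0.13 [-0.13  -0.003  0.174] [ 0.969 -0.315 -0.376] 8.45
-0.11 [-0.11  -0.003  0.174] [ 0.388  0.173 -1.135] 8.9333
-0.1 [-0.1   -0.003  0.174] [ 0.605 -0.16  -0.135] 9.25
-0.09 [-0.09  -0.003  0.174] [ 0.526  0.056 -0.473] 9.5667
-0.08 [-0.08  -0.003  0.174] [ 0.008 -0.335 -0.53 ] 9.8833
-0.07 [-0.07  -0.003  0.174] [-0.247 -0.647 -0.11 ] 10.2
[]
```

View pics/s3.png

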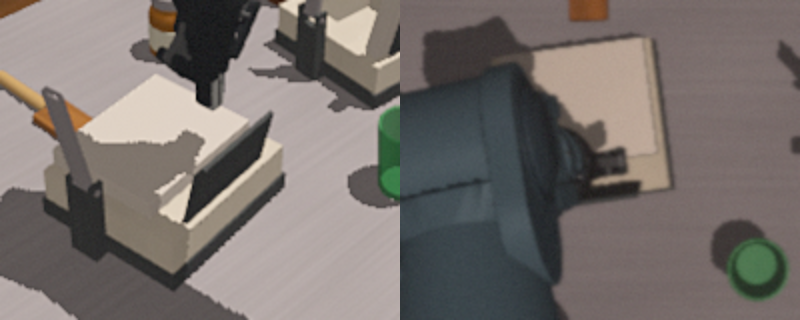

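The lid has fallen flat (side view, white slab at about (170,120) in the picture). I'll move the arm aside and measure where it landed.

Run:
```python
from h import *
p=arm.get_eef_pos(); arm.move_linear([p[0],p[1],.36],vel=.25)
q=list(arm.get_q()); q[0]=-.7; arm.move_j(q)
s=arm.get_image("side");t=arm.get_image("top");cv2.imwrite("pics/side4.png",s);cv2.imwrite("pics/top4.png",t)
for n in("top","side"): print([(np.round(tobox(d["centre"]),3),d["score"]) for d in arm.recognise("lid_a_center",n)])
a=cv2.resize(t[200:300,170:290],None,fx=5,fy=5,interpolation=cv2.INTER_CUBIC)
# expected lid outline, centred & square over well (thin)
def poly(z,hx,hy,cx=0,cy=0): return np.array([proj("top",[*(W0+(cx+i*hx)*ex+(cy+j*hy)*ey),z]) for i,j in((1,1),(1,-1),(-1,-1),(-1,1))])
cv2.polylines(a,[np.int32((poly(.08,.065,.08)-[170,200])*5)],1,(255,0,0),1)
for k in range(0,120,10):
    cv2.putText(a,str(170+k),(k*5,10),0,.35,(0,0,255),1)
    cv2.putText(a,str(200+k),(0,k*5+4),0,.35,(0,0,255),1)
cv2.imwrite("pics/s4.png",a); print(arm.get_time_s(), poly(.08,.065,.08))
```

```text
[(array([-0.001, -0.   ,  0.08 ]), 0.92)]
[]
13.5667 [[188.68738176 219.64444859]
 [260.38552051 210.57734072]
 [267.37103264 268.79102111]
 [194.87543846 278.0544988 ]]
```

View pics/s4.png

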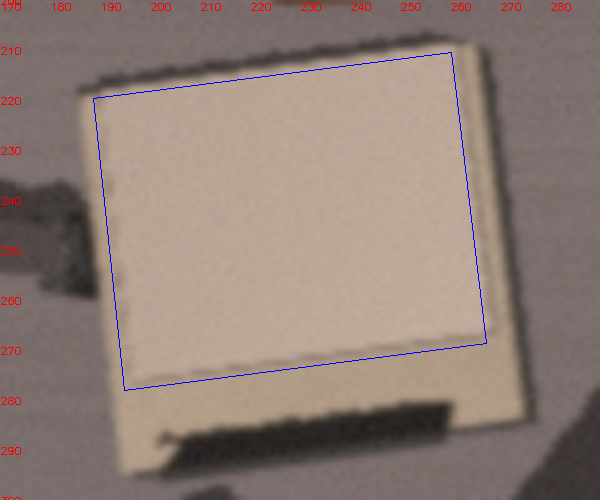

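Top view: the lid lies square, about 3 mm toward +x and 3 mm toward -y of the ideal outline. Its near edge runs (194,276)–(265,266). The well has about 20 mm of cover in x and y, so this is fine. Now the bar.

Run:
```python
from h import *
np.set_printoptions(precision=3,suppress=True)
o=ori(-np.pi/2)
arm.movep(P(0,.20,.33),o); arm.move_linear(P(0,.175,.187),vel=.2)
print(tobox(arm.get_eef_pos()),arm.get_contact_force(),arm.get_time_s())
r=.1
for th in np.r_[0:1.5:11j,1.53,1.56]:
    y=.101-r*np.sin(th)+.004*np.cos(th)+.011; z=.087+r*np.cos(th)+.004*np.sin(th)
    arm.move_linear(P(0,y,z),vel=.08); f=arm.get_contact_force()
    print(round(th,2),tobox(arm.get_eef_pos()),np.array(f))
    if np.linalg.norm(f)>20: break
else:
    for z in (.090,.089,.088):
        if arm.get_contact_force()[2]>8: break
        arm.move_linear(P(0,y,z),vel=.02); print(z,np.array(arm.get_contact_force()))
print(arm.get_time_s())
```

```text
[0.001 0.175 0.207] [ 0.523 -0.528 -0.225] 16.875
0.0 [-0.     0.116  0.206] [-0.169 -0.037  0.171]
0.15 [-0.     0.1    0.205] [ 0.119 -0.153  0.006]
0.3 [-0.     0.085  0.203] [-0.291  0.334 -0.152]
0.45 [-0.     0.071  0.197] [ 0.282  0.141 -0.194]
0.6 [-0.     0.058  0.19 ] [ 0.743 -0.847 -0.109]
0.75 [-0.     0.046  0.181] [-0.308 -0.045 -0.376]
0.9 [-0.     0.036  0.171] [ 0.506 -0.191  0.266]
1.05 [-0.     0.027  0.159] [-0.344  0.13  -0.416]
1.2 [-0.     0.02   0.145] [0.488 0.006 0.678]
1.35 [-0.     0.015  0.131] [ 0.315  0.2   -0.067]
1.5 [-0.     0.012  0.117] [ 0.228  0.98  -0.101]
1.53 [0.    0.012 0.114] [ 1.102 -0.088  0.529]
1.56 [0.    0.012 0.111] [1.156 0.437 0.706]
0.09 [-3.494 -1.319 11.576]
21.8417
```

Contact at 11.6 N at the height where the bar should be level. I'll retreat and check.

Run:
```python
from h import *
p=arm.get_eef_pos(); arm.move_linear([p[0],p[1],.36],vel=.25)
q=list(arm.get_q()); q[0]=-.7; arm.move_j(q)
s=arm.get_image("side");t=arm.get_image("top")
for nm in("bar_a","lid_a_center","tumbler","paddle","block","frit_jar"):
    for n in("top","side"): print(nm,n,[(np.round(d["centre"],3),round(d["score"],2)) for d in arm.recognise(nm,n)][:3])
cv2.imwrite("pics/s5.png",np.hstack([cv2.resize(s[250:390,210:350],None,fx=2.8,fy=2.8),cv2.resize(t[180:320,150:290],None,fx=2.8,fy=2.8)]))
# expected bar tip pixel when level
for th in (1.4,1.48,1.56):
    pt=[*(W0+(.101-.135*np.sin(th)+.004*np.cos(th))*ey),.087+.135*np.cos(th)+.004]
    c=proj("side",pt); print(th,(c-[210,250])*2.8, proj("top",pt))
print(arm.get_time_s())
```

```text
bar_a top [(array([0.734, 0.007, 0.088]), 0.64), (array([0.557, 0.224, 0.091]), 0.6), (array([ 0.595, -0.082,  0.187]), 0.53)]
bar_a side [(array([0.553, 0.227, 0.097]), 0.78), (array([ 0.595, -0.083,  0.157]), 0.7)]
lid_a_center top [(array([0.572, 0.188, 0.08 ]), 0.61)]
lid_a_center side []
tumbler top [(array([ 0.39 , -0.006,  0.026]), 0.61), (array([0.738, 0.004, 0.086]), 0.19)]
tumbler side [(array([0.383, 0.012, 0.06 ]), 0.82)]
paddle top [(array([0.723, 0.198, 0.011]), 0.75)]
paddle side [(array([0.736, 0.204, 0.016]), 0.72), (array([0.474, 0.24 , 0.056]), 0.51)]
block top [(array([ 0.732, -0.184,  0.051]), 0.96)]
block side [(array([ 0.73 , -0.178,  0.049]), 0.74)]
frit_jar top [(array([0.738, 0.007, 0.087]), 0.61)]
frit_jar side [(array([0.727, 0.016, 0.059]), 0.91)]
1.4 [216.60392818 101.18012626] [239.97931175 241.01632202]
1.48 [218.36836883 111.45458555] [241.41161191 241.33016962]
1.56 [219.36378478 122.25389062] [242.43054852 241.69062174]
25.65
```

View pics/s5.png

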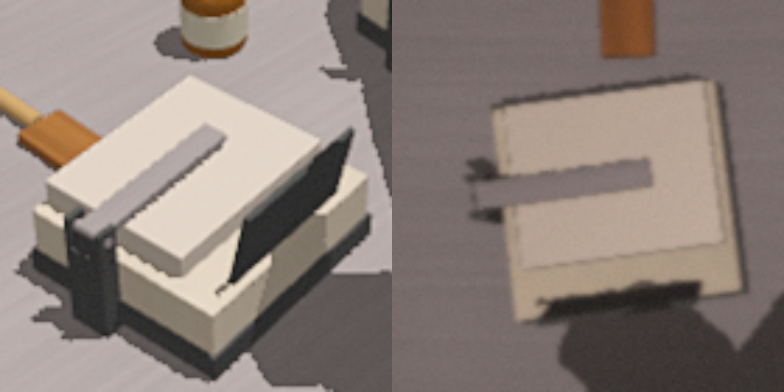

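The bar lies flat across the lid. Its tip is at top pixel (242.9, 241.4), against (242.4, 241.7) expected at 1.56 rad. The lid is square and the neighbours are unmoved, so I'm handing in.

```bash
python3 -c "
from station import arm
arm.job_done(); print(arm.get_time_s())"
```

```text
the job is handed in; nothing more can be done
the job is handed in; nothing more can be done
```

The box with the glass is shut and the job is handed in, at about 26 s on the robot's clock. With closed fingers I pushed the lid's top until it fell over the well. I then swung the bar over along its arc and pressed it down until it met its stop, at about 12 N.

**Lid:** it lies flat and square by eye in the top view. It sits about 3–4 mm off centre in x and y, against roughly 20 mm of cover on each side of the well.

**Bar:** in the top view its tip is at pixel (242.9, 241.4), against (242.4, 241.7) expected at the 1.56 rad stop. In the side view the tip is within about 2 pixels of the level position.

**Surroundings:** the tumbler, paddle, jar and block were found where they started, within the networks' error, except for two readings:
- The tumbler's first top-view detection was a false one, so only the side view compares.
- The last bar search in the top view ranked the jar above the bar.

**Not checked:**
- The glass cannot be seen under the lid, so I could not check it directly.
- I did not measure the empty box after the job, beyond its bar being detected in the same place. The arm passed above it.
- The networks did not find the lid in the side view, so its position comes from the top view.

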